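Refit the dispenser tube and hold the sprung gate at the pointer

ROBOT

A 6-joint arm with a two-finger parallel gripper is mounted at the origin on the work surface. World frame = base frame: x ahead of the robot, y to its left, z up, the work surface at z = 0. Lengths are in mm, angles in rad, forces in N, time in s.
With the tool pointing down it reaches from about 275 to 1000 mm from the base axis. Payload 8.4 kg.
Tool frame: the origin (TCP) lies between the finger pads; the fingertips stand 8 mm ahead of it and the grasp point (between the pads) lies 11 mm behind it (tcp_to_tips is the distance from the TCP to the fingertips, in mm); z points along the fingers, y is the line along which they close (so a half turn about z gives the same grasp; the last joint's range is limited). The gripper opens to 85 mm and grips with 20 to 120 N. Pads are 22 mm wide; open, the fingers measure 114 mm over their backs; the gripper's body (76 mm by 85 mm) begins 54 mm behind the grasp point. The pads swing forward as they close: fully open they stand 13 mm farther back than shut.
Start: joints at [1.261, 0.353, 1.633, -0, 1.155, -0.002], TCP at [189.35, 595.629, 239.281] pointing down, gripper open.
Joint ranges: [-2.63, 2.63], [-0.92, 2.1], [0.06, 2.66], [-1.3, 4.44], [0, 2.69], [-3.02, 3.02]. Speed limits (rad/s): [2.22, 2.22, 2.79, 3.14, 3.14, 3.14].

INTERFACE

Orientations are given as [roll, pitch, yaw] about the fixed x, y, z axes, in that order (R = Rz(yaw) Ry(pitch) Rx(roll)).
In Python, from rig import * gives the robot as it stands.
- The arm moves only by the tool step_arm, never from a script. Its argument "motion" is a list of rows, each an object with "claw": the finger opening in mm, from 0 to 85.4; "delta_pos": the shift along the tool's x, y, z in mm, a list of three; "turn": the turn about the tool's z in rad. In form: [{"claw": claw, "delta_pos": [dx, dy, dz], "turn": turn}, ...]. A call has 1 to 8 rows; each row shifts and turns the commanded pose from where the row before left it, along the tool's axes as they then stand; what a row does not reach is not made up. A row lasts 1/12 s, in which the tool goes at most 41.7 mm and 7.16 degrees, less where a joint would pass 70% of its speed; a pose out of reach is approached as far as the arm can. A call is refused whole if a number of a shift passes 41.7 or a number of a turn 0.125, either way. A call with a gripper value outside its range is refused whole. The fingers move at their own pace and stop on an object; "force" is the grip in N (left out, the last holds). Time passes only in rows, so rows that do not move let the fingers close. It gives the time, the measured TCP pose, the force, the opening and the grip force at its end, in the units of the state.
- sense(): the state, without advancing time (a new reading comes with each control period).
- grab_frame(name): name is "scene" or "top" or "wrist"; returns a dict with "img" (420x560x3 uint8, red, green, blue), "vertical_fov" (degrees; the focal length in pixels is half the picture's height over the tangent of half this angle, whatever the lens; pixels are square), "cx", "cy" (the principal point, pixels), "R" (3x3) and "t" (3): a world point X has camera coordinates R X + t. Camera axes: x right, y down, z forward; pixel columns grow to the right and rows downward; lengths in mm; the calibration is good to about 2 mm. A picture is of the moment at which its call begins. There is no depth.
- sign_off(): hands the job in; it is judged then, once.
The state is a dict: "clock": time; "qpos": joint angles; "qvel": joint speeds; "joint_efforts": joint torques, N m; "eef_pos": TCP position; "tcp_rot": TCP orientation; "contact_force": force on the tool from outside, world axes, zero at the start; "wrist_torque": the same for the moment, N m; "opening": opening from 0.0 (shut) to 1.0 (fully open); "grasp_force": force on a finger pad.
Only numpy, scipy, OpenCV 4.12 (cv2) and the standard library are available. Lean on these libraries where they do the work, as an engineer would, in place of code of your own. Each camera call takes 0.05 s, during which the arm holds its last target. There are 200 camera calls.

TASK

Put the washed clear tube back in the collar of the counter-top coffee-bean dispenser, blue rim up: lower it fully home (do not drop it in) and let go of it. Then pull the dispenser's sprung gate slide out by its wooden bar until the bar lines up with the red pointer, and finish while still holding it there with the gripper, so that I can pour the beans through at that setting. Leave the pointer where it is set, keep the steel cup under the spout, and do not disturb the other things on the counter.

Things in the scene. Friction and masses are not known exactly. Their poses are not given: they have to be found in the camera images.
- dispenser: Bean dispenser fixed to the counter: black foot plate and column, aluminium slide housing (110 x 104 mm, z 100 to 124 mm), spout below, round black collar on top; nothing stands above the collar. Origin: on the counter under the collar's axis. Its own -x is its front, out of which the gate slide comes. Place and yaw differ each time.
- collar_rim (a point): Centre of the collar's mouth, 160 mm above the counter, 36 mm above the ledge. Outside diameter 77 mm; the top 9 mm of the bore flares from 57 to 70 mm.
- seat (a point): Ledge inside the collar on which the tube rests when fully home: its centre, on the collar's vertical axis, 124 mm above the counter. The bore above it is 57 mm wide; no key, the tube may go in at any turn.
- tube: Clear plastic tube, open at both ends, 54 mm outside diameter, 3 mm wall, 150 mm long, about 90 g, black band at the foot, blue band (10 mm) at the rim. Stands upright on the counter. Origin: centre of its lower end; z up along its axis.
- bar_end (a point): End of the cross bar on the pointer's side, on its centre line, 46 mm from its middle. The slide moves level along the dispenser's own -x by at most 55 mm; its spring pulls it shut with 4 N when closed, rising to 9.5 N fully out. Let go, it springs shut.
- gate: Sprung gate slide: level wooden cross bar 16 mm thick, 72 mm long, along the dispenser's y, on two steel rods running back into the housing; open space above, below and behind the bar, 72 mm clear between the rods. Origin: middle of the bar, 110 mm above the counter; closed, 130 mm in front of the collar's axis, 75 mm from the housing.
- pointer_tip (a point): Tip of the red pointer (14 x 16 mm red block, black screw on top, 123 mm high in all) set on the steel scale rail beside the slide, 48.5 mm to the dispenser's +y from its centre line, 110 mm above the counter, 18 to 45 mm beyond the closed bar. The slide is right when the bar's centre line is level with this tip along the dispenser's x. It shifts if pushed (5 N).
- cup: Open steel cup, 72 mm across, 58 mm high, standing on the dispenser's foot plate under the spout. Origin: centre of its underside.
- mug: White mug, 80 mm across and 90 mm high, with a handle. Origin: centre of its underside. Leave alone.
- jar: Small glass jar with a steel lid, 70 mm across, 85 mm high. Origin: centre of its underside. Leave alone.
- canister: White canister with a wooden lid, 114 mm across, 130 mm high. Origin: centre of its underside. Leave alone.
- bottle: Corked glass bottle, 60 mm across, 155 mm high. Origin: centre of its underside. Leave alone.
- lid: The tube's wooden lid, 60 mm across, 24 mm high with its knob, lying on the counter. Origin: centre of its underside. Leave alone.
- brush: Round cleaning brush lying on the counter, 270 mm long, 36 mm thick. Origin: on its underside near its middle. Leave alone.
Not all that is in view belongs to the job. What is shaped like the cup but green, orange or yellow is not meant.

How it is judged (in metres and radians):
On the way, in this order (a step that is already met when the one before it is completed fails the run):
1. the tube stands fully home in the collar, let go (z of tube in the frame of seat between -0.004 and 0.004 m and horizontal distance between tube and seat below 0.004 m and angle between tube's own z axis and vertical below 0.06 rad and contact force between each of the fingers, the arm and tube below 0.1 N), for 0.3 s.
2. the gate slide is pulled out to the red pointer and held by the fingers (x of gate in the frame of pointer_tip between -0.005 and 0.005 m and contact force between the fingers and gate above 3 N and contact force between each of tube, cup and gate below 0.5 N), for 0.5 s.
At the end, for the whole second after the job is handed in: Tube fully home, untouched (within 4 mm of the ledge and axis, 0.06 rad of upright); bar within 5 mm of the pointer along the slide, still (under 10 mm/s), held against its spring by the fingers (over 3 N) and nothing else; cup upright within 20 mm of the spout's axis (all of step 1 and all of step 2 and linear speed of gate below 0.01 m/s and horizontal distance between cup and seat below 0.02 m and angle between cup's own z axis and vertical below 0.1 rad); the arm keeps its last pose, push and grip.
It fails at once if the tube dropped: falling faster than 0.45 m/s out of the fingers (about 10 mm of free fall) (contact force between the fingers and tube below 0.05 N and linear speed of tube above 0.45 m/s).
It fails at once if the pointer pushed more than 3 mm from its setting (distance of pointer_tip from where it was at the start of the episode above 0.003 m).
It fails at once if a bystander (cup, mug, jar, canister, bottle, lid, brush) shifted more than 20 mm (distance of any of cup, mug, jar, canister, bottle, lid, brush from where it was at the start of the episode above 0.02 m).
It fails at once if a standing bystander tipped by more than 0.5 rad (angle between any of cup, mug, jar, canister, bottle's own z axis and vertical above 0.5 rad).
It also fails if it takes over 51 s, if anything falls off the work surface, if the arm or the gripper's body presses on something with over 40 N, if the wrist force passes 120 N, or if a joint passes its speed limit or range.

## Working session

There is one attempt and no reset: what is moved stays moved. The work goes in short steps, Python scripts to look and compute and a tool call to move; the robot and the scene stay as the last step left them, time stands still between calls to the robot, and variables do not carry over. Pictures are saved under pics/ and viewed, at most 10 in all, crops included, and the job is handed in when it is done.

Besides the shell and the picture viewer there is one more tool, called after "Emit:" by a JSON object that holds its "api" and its "payload", one argument or row to a line. step_arm: Moves the arm, as the interface text tells. Its arguments: {"type":"object","properties":{"motion":{"type":"array","items":{"type":"object","properties":{"claw":{"type":"number"},"delta_pos":{"type":"array","items":{"type":"number"}},"turn":{"type":"number"}}}},"force":{"type":"number"}},"required":["motion"]}

```bash
mkdir -p pics; python3 - <<'E'
from rig import *
import cv2,pickle
for n in("scene","top"):
    f=grab_frame(n);pickle.dump(f,open(f"pics/{n}.pkl","wb"))
    cv2.imwrite(f"pics/{n}0.png",cv2.resize(f["img"][:,:,::-1],(800,600),interpolation=cv2.INTER_CUBIC))
    print(n,f["vertical_fov"],f["cx"],f["cy"],f["R"],f["t"])
print(sense())
E
```

```text
scene 46.99247648262522 277.54324104930316 211.07189914537238 [[ 0.4491056   0.89332029  0.01682303]
 [ 0.50985103 -0.24076818 -0.82588293]
 [-0.73372753  0.37948589 -0.56359061]] [-266.00159497 -193.38736186 1723.39047237]
top 43.94286566727673 274.8207026749168 208.91392027091612 [[ 0.02346601 -0.99960309 -0.01558855]
 [-0.98459892 -0.02040601 -0.17363342]
 [ 0.1732464   0.01942296 -0.98468697]] [  -2.205342    597.87106195 1431.21878501]
{'clock': 0.1, 'qpos': array([ 1.26061059e+00,  3.53583789e-01,  1.63407795e+00, -2.90716650e-05,
        1.15523386e+00, -2.39308263e-03]), 'qvel': array([-0.00053694, -0.00220461, -0.0016611 ,  0.00045362,  0.00100215,
       -0.00098414]), 'joint_efforts': array([ 5.06560209e-04, -6.06349111e+01, -3.42820644e+01,  1.56578249e-04,
        3.94456292e-03,  2.54639428e-05]), 'eef_pos': array([189.21746783, 595.20768104, 238.62591905]), 'tcp_rot': array([-3.14028964e+00,  2.34638925e-05,  2.83381177e+00]), 'contact_force': array([-0.27727677, -0.56532788, -0.04017441]), 'wrist_torque': array([-0.01643435, -0.00430387,  0.02151857]), 'grasp_force': 0.0, 'opening': 1.0036282567382209}
```

View pics/scene0.png

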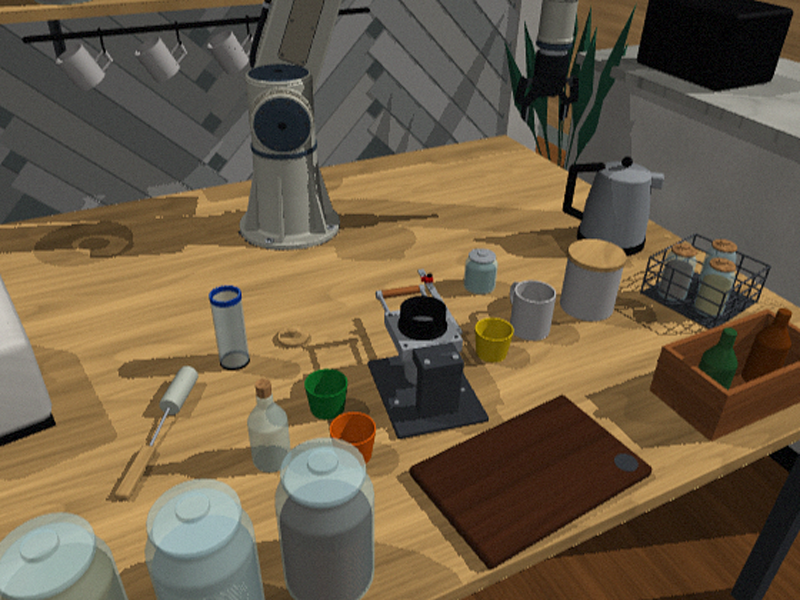

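View pics/top0.png

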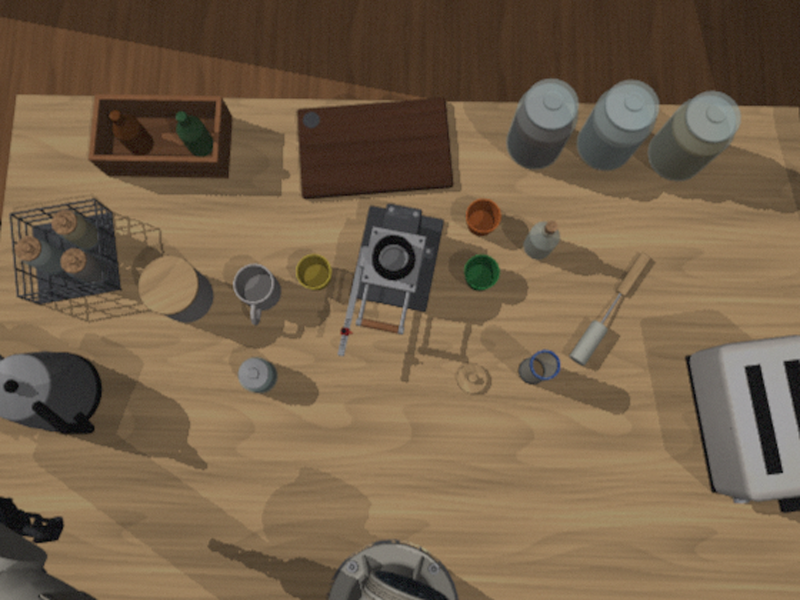

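The scene view shows the tube with its blue rim at (226,296) and its foot at (234,360). The collar is at (423,312), the bar at (402,291) and the pointer at (427,279). In the top view the collar is at (394,257), the bar at (381,325), the pointer at (346,331), and the tube rim at (545,365). There is only one blue-rimmed tube. I'll check enlarged crops.

```bash
python3 - <<'E'
import cv2,pickle,numpy as np
T=pickle.load(open("pics/top.pkl","rb"))["img"][:,:,::-1];S=pickle.load(open("pics/scene.pkl","rb"))["img"][:,:,::-1]
def c(I,x,y,w,h,s):
    o=cv2.resize(I[y:y+h,x:x+w],None,fx=s,fy=s,interpolation=cv2.INTER_CUBIC)
    for i in range(0,w,10): cv2.line(o,(i*s,0),(i*s,6 if i%50 else 14),(0,255,255),1)
    for i in range(0,h,10): cv2.line(o,(0,i*s),(6 if i%50 else 14,i*s),(0,255,255),1)
    return o
# top: x230..330,y140..250 ; tube x355..400,y235..280
cv2.imwrite("pics/c1.png",np.hstack([c(T,230,150,80,100,6),c(T,355,210,50,100,6)]))
cv2.imwrite("pics/c2.png",np.hstack([c(S,255,180,85,100,6),c(S,140,180,40,100,6)]))
E
```

```text
(no output)
```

View pics/c1.png

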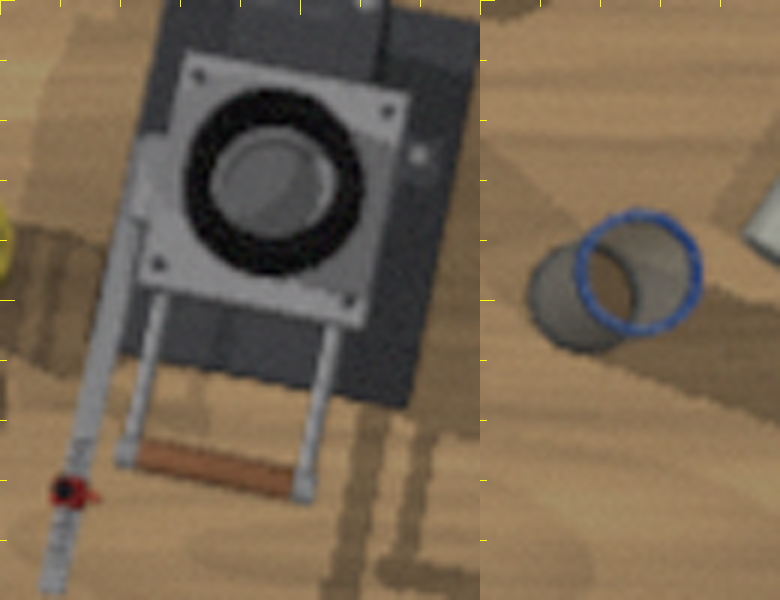

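View pics/c2.png

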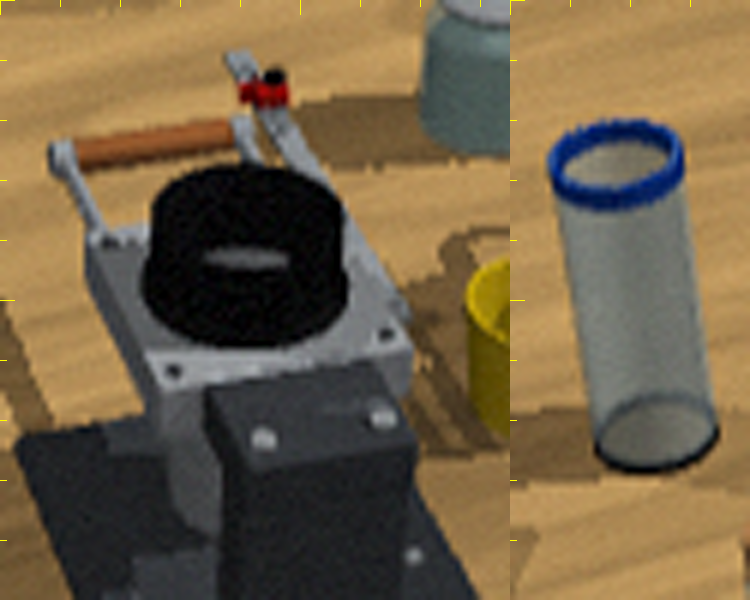

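The top crop (6x) shows the collar and housing screws at (198,76), (387,112), (349,300) and (159,263), and the pointer tip at (101,497). The bar ends are at (128,452) and (304,487). The tube rim centre is at (640,272) and its foot at (582,298). The scene crop shows the rim centre at (616,158), its foot at (657,437), and the collar mouth at (247,217).

```bash
cat > h.py <<'E'
import numpy as np,pickle
F={n:pickle.load(open(f"pics/{n}.pkl","rb")) for n in("top","scene")}
def ray(f,u,v):
    fl=210/np.tan(np.radians(f["vertical_fov"]/2)); R=np.array(f["R"]);t=np.array(f["t"])
    return -R.T@t, R.T@np.array([(u-f["cx"])/fl,(v-f["cy"])/fl,1])
def onz(f,u,v,z):
    c,d=ray(f,u,v); return c+d*(z-c[2])/d[2]
def proj(f,X):
    fl=210/np.tan(np.radians(f["vertical_fov"]/2)); p=np.array(f["R"])@np.array(X)+f["t"]
    return np.array([f["cx"]+fl*p[0]/p[2],f["cy"]+fl*p[1]/p[2]])
E
python3 - <<'E'
from h import *
np.set_printoptions(precision=1,suppress=True)
c=lambda x,x0:(x+.5)/6-.5+x0
T=F["top"];S=F["scene"]
t=lambda x,y,z:onz(T,c(x,230),c(y,150),z)[:2]
s=lambda x,y,z:onz(S,c(x,255),c(y,180),z)[:2]
q=np.array([t(*p,125) for p in [(198,76),(387,112),(349,300),(159,263)]]);print(q,q.mean(0))
k=np.array([t(*p,124) for p in [(185,52),(410,95),(363,328),(140,285)]]);print(k,k.mean(0))
print("scene screws",s(386,335,125),s(174,371,125),s(110,243,125),"collar",s(247.5,217,160))
for a in(q,k):
    e1=a[0]-a[1]+a[3]-a[2]; e2=a[0]-a[3]+a[1]-a[2]
    print("yaw",np.arctan2(-e1[0],e1[1]),np.arctan2(e2[1],e2[0]),np.linalg.norm(e1)/2,np.linalg.norm(e2)/2)
print("tip",t(101,497,110),s(248,88,110),"barends",t(128,452,112),t(304,487,112))
print("tube top cam",onz(T,c(639.5-480,355),c(272.5,210),150)[:2],onz(T,c(582-480,355),c(298,210),0)[:2])
print("tube scene",onz(S,c(616.5-510,140),c(158,180),150)[:2],onz(S,c(657-510,140),c(437,180),0)[:2])
E
```

```text
[[714.7  46.3]
 [699.4 -40.6]
 [611.4 -24.9]
 [626.8  61.6]] [663.1  10.6]
[[726.2  52.7]
 [707.8 -51. ]
 [598.9 -31.5]
 [616.6  70. ]] [662.4  10. ]
scene screws [716.2  45.1] [700.7 -41.2] [613.3 -25.7] collar [664.7   9.3]
yaw -0.17493691977208142 -0.1744694893271485 88.09128505227888 89.27442588502443
yaw -0.17429943161896028 -0.16708462340863076 104.18017284628347 110.8340321233888
tip [521.2  85.6] [511.9  94.6] barends [541.7  73.8] [527.4  -6.3]
tube top cam [ 464.2 -271.3] [ 464.9 -271.5]
tube scene [ 468.6 -272.6] [ 465.3 -272.4]
```

Emit:
{"api": "step_arm", "payload": {
  "motion": [
    {"turn": 0.12,"claw": 85,"delta_pos": [0,0,0]},
    {"turn": 0.12,"claw": 85,"delta_pos": [0,0,0]},
    {"turn": 0.12,"claw": 85,"delta_pos": [0,0,0]},
    {"turn": 0.12,"claw": 85,"delta_pos": [0,0,0]},
    {"turn": 0.12,"claw": 85,"delta_pos": [0,0,0]},
    {"turn": 0.12,"claw": 85,"delta_pos": [0,0,0]},
    {"turn": 0.12,"claw": 85,"delta_pos": [0,0,0]},
    {"turn": 0.12,"claw": 85,"delta_pos": [0,0,0]}
  ]
}}

```text
clock: 0.77
eef_pos: [189.2, 595.3, 238.8]
tcp_rot: [-3.141, 0.001, 1.868]
contact_force: [-0.3, -0.3, -0.4]
opening: 0.995
grasp_force: 0.0
```

Emit:
{"api": "step_arm", "payload": {
  "motion": [
    {"turn": 0.12,"claw": 85,"delta_pos": [0,0,0]},
    {"turn": 0.12,"claw": 85,"delta_pos": [0,0,0]},
    {"turn": 0.12,"claw": 85,"delta_pos": [0,0,0]},
    {"turn": 0.12,"claw": 85,"delta_pos": [0,0,0]},
    {"turn": 0,"claw": 85,"delta_pos": [0,0,0]}
  ]
}}

```text
clock: 1.18
eef_pos: [189.3, 595.4, 238.9]
tcp_rot: [-3.141, 0.001, 1.388]
contact_force: [-0.5, 0.4, -0.4]
opening: 0.997
grasp_force: 0.0
```

Emit:
{"api": "step_arm", "payload": {
  "motion": [
    {"turn": 0,"claw": 85,"delta_pos": [-35,18.6,0]},
    {"turn": 0,"claw": 85,"delta_pos": [-35,18.6,0]},
    {"turn": 0,"claw": 85,"delta_pos": [-35,18.6,0]},
    {"turn": 0,"claw": 85,"delta_pos": [-35,18.6,0]},
    {"turn": 0,"claw": 85,"delta_pos": [-35,18.6,0]},
    {"turn": 0,"claw": 85,"delta_pos": [-35,18.6,0]},
    {"turn": 0,"claw": 85,"delta_pos": [-35,18.6,0]},
    {"turn": 0,"claw": 85,"delta_pos": [-35,18.6,0]}
  ]
}}

```text
clock: 1.85
eef_pos: [286.5, 292.0, 239.2]
tcp_rot: [3.141, -0.0, 1.399]
contact_force: [1.3, 0.1, -0.3]
opening: 0.996
grasp_force: 0.0
```

Emit:
{"api": "step_arm", "payload": {
  "motion": [
    {"turn": 0,"claw": 85,"delta_pos": [-35,18.6,0]},
    {"turn": 0,"claw": 85,"delta_pos": [-35,18.6,0]},
    {"turn": 0,"claw": 85,"delta_pos": [-35,18.6,0]},
    {"turn": 0,"claw": 85,"delta_pos": [-35,18.6,0]},
    {"turn": 0,"claw": 85,"delta_pos": [-35,18.6,0]},
    {"turn": 0,"claw": 85,"delta_pos": [-35,18.6,0]},
    {"turn": 0,"claw": 85,"delta_pos": [-35,18.6,0]},
    {"turn": 0,"claw": 85,"delta_pos": [-35,18.6,0]}
  ]
}}

```text
clock: 2.52
eef_pos: [383.7, -10.1, 239.5]
tcp_rot: [3.141, -0.0, 1.398]
contact_force: [1.2, 0.7, -0.6]
opening: 0.997
grasp_force: 0.0
```

Emit:
{"api": "step_arm", "payload": {
  "motion": [
    {"turn": 0,"claw": 85,"delta_pos": [-35,18.6,0]},
    {"turn": 0,"claw": 85,"delta_pos": [-35,18.6,0]},
    {"turn": 0,"claw": 85,"delta_pos": [-35,18.6,0]},
    {"turn": 0,"claw": 85,"delta_pos": [-35,18.6,0]},
    {"turn": 0,"claw": 85,"delta_pos": [-35,18.6,0]},
    {"turn": 0,"claw": 85,"delta_pos": [-20,10,0]},
    {"turn": 0,"claw": 85,"delta_pos": [0,0,0]},
    {"turn": 0,"claw": 85,"delta_pos": [0,0,0]}
  ]
}}

```text
clock: 3.18
eef_pos: [450.5, -219.0, 238.8]
tcp_rot: [-3.141, -0.0, 1.395]
contact_force: [-0.2, 0.8, 0.9]
opening: 0.995
grasp_force: 0.0
```

Emit:
{"api": "step_arm", "payload": {
  "motion": [
    {"turn": 0,"claw": 85,"delta_pos": [-25,11.8,0]},
    {"turn": 0,"claw": 85,"delta_pos": [-25,11.8,0]},
    {"turn": 0,"claw": 85,"delta_pos": [0,0,20]},
    {"turn": 0,"claw": 85,"delta_pos": [0,0,0]},
    {"turn": 0,"claw": 85,"delta_pos": [0,0,0]}
  ]
}}

```text
clock: 3.6
eef_pos: [464.0, -269.8, 218.4]
tcp_rot: [-3.138, -0.001, 1.396]
contact_force: [-0.3, 0.1, 0.3]
opening: 0.998
grasp_force: 0.0
```

```bash
python3 - <<'E'
from rig import *
import cv2,pickle
f=grab_frame("wrist");pickle.dump(f,open("pics/w1.pkl","wb"))
cv2.imwrite("pics/w1.png",f["img"][:,:,::-1])
from h import *
print([proj(f,(465.5,-272,z)) for z in(0,150)],f["vertical_fov"],sense()["eef_pos"])
E
```

```text
[array([283.24691725, 175.12037749]), array([284.40898005, 231.42495562])] 60.65882645463202 [ 464.52622022 -270.00781639  219.21570869]
```

View pics/w1.png

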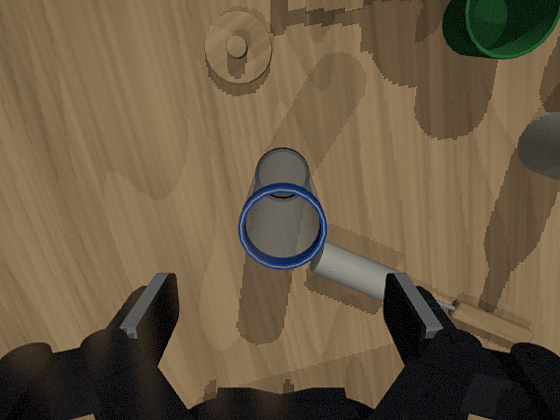

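The wrist view shows the tube rim centred at (283,226) and its foot at (284,173), midway between the fingers. That matches the estimate to about 2 mm, so I'm descending.

Emit:
{"api": "step_arm", "payload": {
  "motion": [
    {"turn": 0,"claw": 85,"delta_pos": [-0.5,1,35]},
    {"turn": 0,"claw": 85,"delta_pos": [0,0,35]},
    {"turn": 0,"claw": 85,"delta_pos": [0,0,30]},
    {"turn": 0,"claw": 85,"delta_pos": [0,0,15]},
    {"turn": 0,"claw": 85,"delta_pos": [0,0,0]},
    {"turn": 0,"claw": 75,"delta_pos": [0,0,0]},
    {"turn": 0,"claw": 65,"delta_pos": [0,0,0]},
    {"turn": 0,"claw": 58,"delta_pos": [0,0,0]}
  ],
  "force": 30
}}

```text
clock: 4.32
eef_pos: [467.2, -272.5, 106.2]
tcp_rot: [3.139, 0.001, 1.394]
contact_force: [-0.7, 0.2, 0.4]
opening: 0.679
grasp_force: 0.2
```

Emit:
{"api": "step_arm", "payload": {
  "motion": [
    {"turn": 0,"claw": 52,"delta_pos": [0,0,0]},
    {"turn": 0,"claw": 50,"delta_pos": [0,0,0]},
    {"turn": 0,"claw": 48,"delta_pos": [0,0,0]},
    {"turn": 0,"claw": 48,"delta_pos": [0,0,0]},
    {"turn": 0,"claw": 48,"delta_pos": [0,0,0]}
  ],
  "force": 30
}}

```text
clock: 4.73
eef_pos: [466.7, -272.6, 106.2]
tcp_rot: [3.14, 0.001, 1.394]
contact_force: [-2.1, 0.5, 8.0]
opening: 0.62
grasp_force: 29.4
```

Emit:
{"api": "step_arm", "payload": {
  "motion": [
    {"turn": 0,"claw": 48,"delta_pos": [0,0,-10]},
    {"turn": 0,"claw": 48,"delta_pos": [0,0,-25]},
    {"turn": 0,"claw": 48,"delta_pos": [0,0,-40]},
    {"turn": 0,"claw": 48,"delta_pos": [0,0,-40]},
    {"turn": 0,"claw": 48,"delta_pos": [0,0,-40]},
    {"turn": 0,"claw": 48,"delta_pos": [0,0,-30]},
    {"turn": 0,"claw": 48,"delta_pos": [0,0,0]},
    {"turn": 0,"claw": 48,"delta_pos": [0,0,0]}
  ]
}}

```text
clock: 5.4
eef_pos: [467.0, -272.7, 292.5]
tcp_rot: [3.136, 0.002, 1.394]
contact_force: [-0.9, 0.6, -1.2]
opening: 0.614
grasp_force: 31.8
```

```bash
python3 - <<'E'
from rig import *
import cv2,pickle
from h import *
a=[]
for n in("scene","top"):
    f=grab_frame(n);pickle.dump(f,open(f"pics/{n}1.pkl","wb"))
    p=sense()["eef_pos"]; u=[proj(f,(p[0],p[1],z)) for z in(p[2]-106,p[2]+44)];print(n,u)
    x,y=np.int32(np.mean(u,0))-40; o=cv2.resize(f["img"][y:y+80,x:x+66,::-1],None,fx=6,fy=6,interpolation=cv2.INTER_CUBIC);print(x,y)
    a.append(o)
print(sense()["eef_pos"],sense()["contact_force"])
cv2.imwrite("pics/h1.png",np.hstack(a))
E
```

```text
scene [array([155.48826892, 193.56715547]), array([147.13775954, 137.29225388])]
111 125
top [array([383.7601028 , 253.37061463]), array([396.37979837, 247.43947589])]
350 210
[ 465.51881214 -271.82728685  289.08948624] [-0.73175934 -0.80196856 -1.22052395]
```

View pics/h1.png

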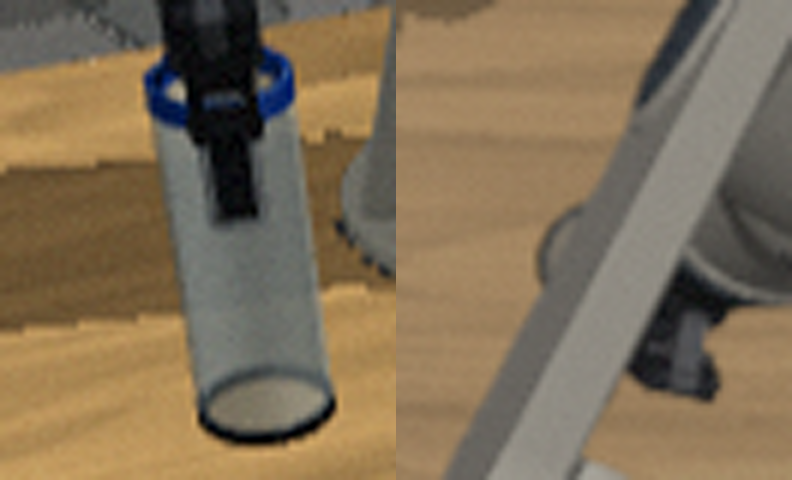

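Emit:
{"api": "step_arm", "payload": {
  "motion": [
    {"turn": 0,"claw": 48,"delta_pos": [15,7,0]},
    {"turn": 0,"claw": 48,"delta_pos": [35,16,0]},
    {"turn": 0,"claw": 48,"delta_pos": [35,16,0]},
    {"turn": 0,"claw": 48,"delta_pos": [35,16,0]},
    {"turn": 0,"claw": 48,"delta_pos": [35,16,0]},
    {"turn": 0,"claw": 48,"delta_pos": [35,16,0]},
    {"turn": 0,"claw": 48,"delta_pos": [35,16,0]},
    {"turn": 0,"claw": 48,"delta_pos": [35,16,0]}
  ]
}}

```text
clock: 6.17
eef_pos: [628.8, -35.3, 287.3]
tcp_rot: [-3.138, 0.0, 1.394]
contact_force: [0.8, -0.5, -0.4]
opening: 0.62
grasp_force: 31.8
```

Emit:
{"api": "step_arm", "payload": {
  "motion": [
    {"turn": 0,"claw": 48,"delta_pos": [30,16,0]},
    {"turn": 0,"claw": 48,"delta_pos": [15,7,0]},
    {"turn": 0,"claw": 48,"delta_pos": [7,3,0]},
    {"turn": 0,"claw": 48,"delta_pos": [0,0,0]},
    {"turn": 0,"claw": 48,"delta_pos": [0,0,0]},
    {"turn": 0,"claw": 48,"delta_pos": [0,0,0]}
  ]
}}

```text
clock: 6.67
eef_pos: [662.7, 8.0, 288.9]
tcp_rot: [-3.14, 0.001, 1.393]
contact_force: [-0.3, -1.1, -0.4]
opening: 0.614
grasp_force: 31.7
```

```bash
cat >> h.py <<'E'
def pose(n=6):
    from rig import sense,grab_frame
    a=[]
    for i in range(n): f=grab_frame("scene"); s=sense(); a.append(np.r_[s["eef_pos"],s["tcp_rot"][2],s["contact_force"]])
    return np.round(np.mean(a,0),3),np.round(np.std(a,0),2),f
E
python3 - <<'E'
from h import *
import cv2
m,s,f=pose();print(m,s);pickle.dump(f,open("pics/scene2.pkl","wb"))
print(proj(f,(663.7,10,160)),proj(f,(m[0],m[1],m[2]-106)))
cv2.imwrite("pics/d1.png",cv2.resize(f["img"][130:250,250:350,::-1],None,fx=5,fy=5,interpolation=cv2.INTER_CUBIC))
E
```

```text
[ 6.63242e+02  8.27500e+00  2.89494e+02  1.39300e+00  4.30000e-02
  1.36000e-01 -9.70000e-01] [0.22 0.3  0.13 0.   0.46 0.3  0.37]
[295.89647306 215.4620123 ] [295.54103208 207.3443962 ]
```

View pics/d1.png

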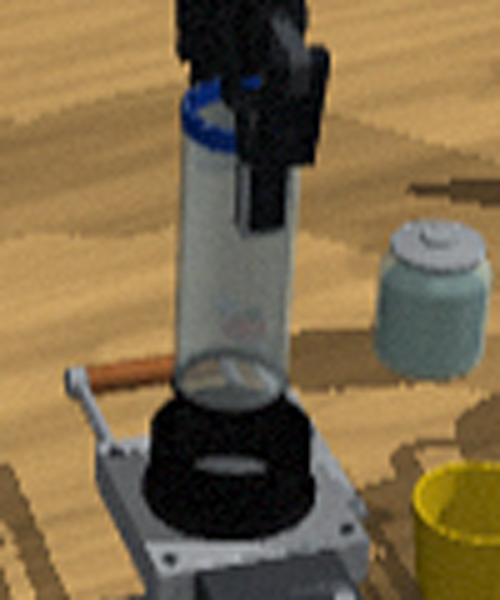

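The crop shows the tube foot centred at x=231 over the collar at x=230, upright and about 23 mm above the mouth. I'm lowering gently.

Emit:
{"api": "step_arm", "payload": {
  "motion": [
    {"turn": 0,"claw": 48,"delta_pos": [1.8,0.2,6]},
    {"turn": 0,"claw": 48,"delta_pos": [0,0,6]},
    {"turn": 0,"claw": 48,"delta_pos": [0,0,5]},
    {"turn": 0,"claw": 48,"delta_pos": [0,0,4]},
    {"turn": 0,"claw": 48,"delta_pos": [0,0,4]},
    {"turn": 0,"claw": 48,"delta_pos": [0,0,3]},
    {"turn": 0,"claw": 48,"delta_pos": [0,0,3]},
    {"turn": 0,"claw": 48,"delta_pos": [0,0,0]}
  ]
}}

```text
clock: 7.63
eef_pos: [664.0, 11.2, 257.5]
tcp_rot: [-3.141, 0.0, 1.394]
contact_force: [-0.2, 0.4, -0.7]
opening: 0.615
grasp_force: 31.7
```

Emit:
{"api": "step_arm", "payload": {
  "motion": [
    {"turn": 0,"claw": 48,"delta_pos": [0,0,2]},
    {"turn": 0,"claw": 48,"delta_pos": [0,0,2]},
    {"turn": 0,"claw": 48,"delta_pos": [0,0,0]}
  ]
}}

```text
clock: 7.88
eef_pos: [664.2, 11.2, 254.0]
tcp_rot: [-3.141, 0.0, 1.394]
contact_force: [0.2, -0.1, -1.1]
opening: 0.614
grasp_force: 31.7
```

Emit:
{"api": "step_arm", "payload": {
  "motion": [
    {"turn": 0,"claw": 48,"delta_pos": [0,0,2]},
    {"turn": 0,"claw": 48,"delta_pos": [0,0,2]},
    {"turn": 0,"claw": 48,"delta_pos": [0,0,2]},
    {"turn": 0,"claw": 48,"delta_pos": [0,0,2]},
    {"turn": 0,"claw": 48,"delta_pos": [0,0,0]}
  ]
}}

```text
clock: 8.3
eef_pos: [664.0, 11.2, 245.7]
tcp_rot: [-3.141, 0.0, 1.394]
contact_force: [0.2, 0.2, -0.8]
opening: 0.61
grasp_force: 31.7
```

Emit:
{"api": "step_arm", "payload": {
  "motion": [
    {"turn": 0,"claw": 48,"delta_pos": [0,0,3]},
    {"turn": 0,"claw": 48,"delta_pos": [0,0,3]},
    {"turn": 0,"claw": 48,"delta_pos": [0,0,3]},
    {"turn": 0,"claw": 48,"delta_pos": [0,0,2]},
    {"turn": 0,"claw": 48,"delta_pos": [0,0,2]},
    {"turn": 0,"claw": 48,"delta_pos": [0,0,0]}
  ]
}}

```text
clock: 8.8
eef_pos: [664.0, 11.2, 232.7]
tcp_rot: [-3.141, 0.0, 1.394]
contact_force: [0.1, -0.3, -1.4]
opening: 0.619
grasp_force: 31.7
```

Emit:
{"api": "step_arm", "payload": {
  "motion": [
    {"turn": 0,"claw": 48,"delta_pos": [0,0,1]},
    {"turn": 0,"claw": 48,"delta_pos": [0,0,1]},
    {"turn": 0,"claw": 48,"delta_pos": [0,0,1]},
    {"turn": 0,"claw": 48,"delta_pos": [0,0,0]}
  ]
}}

```text
clock: 9.13
eef_pos: [664.4, 11.2, 230.5]
tcp_rot: [3.141, -0.0, 1.394]
contact_force: [0.0, -0.9, -0.7]
opening: 0.621
grasp_force: 31.7
```

Emit:
{"api": "step_arm", "payload": {
  "motion": [
    {"turn": 0,"claw": 48,"delta_pos": [0,0,1]},
    {"turn": 0,"claw": 48,"delta_pos": [0,0,1]},
    {"turn": 0,"claw": 48,"delta_pos": [0,0,1]},
    {"turn": 0,"claw": 48,"delta_pos": [0,0,0]}
  ]
}}

```text
clock: 9.47
eef_pos: [664.6, 11.5, 230.2]
tcp_rot: [3.14, -0.001, 1.394]
contact_force: [-6.8, 0.1, 18.5]
opening: 0.616
grasp_force: 34.4
```

Contact came at TCP z = 230, which is the expected seated height. I'm easing off the push and letting go.

Emit:
{"api": "step_arm", "payload": {
  "motion": [
    {"turn": 0,"claw": 48,"delta_pos": [0,0,-1]},
    {"turn": 0,"claw": 48,"delta_pos": [0,0,-1]},
    {"turn": 0,"claw": 56,"delta_pos": [0,0,0]},
    {"turn": 0,"claw": 62,"delta_pos": [0,0,0]},
    {"turn": 0,"claw": 70,"delta_pos": [0,0,0]},
    {"turn": 0,"claw": 80,"delta_pos": [0,0,0]},
    {"turn": 0,"claw": 80,"delta_pos": [0,0,0]},
    {"turn": 0,"claw": 80,"delta_pos": [0,0,0]}
  ]
}}

```text
clock: 10.13
eef_pos: [664.2, 11.2, 229.1]
tcp_rot: [-3.141, 0.0, 1.394]
contact_force: [1.0, -0.2, -0.5]
opening: 0.936
grasp_force: 0.0
```

```bash
python3 - <<'E'
from h import *
import cv2
m,s,f=pose(4);print(m,s)
from rig import *
w=grab_frame("wrist")
for n,g in(("scene",f),("wrist",w)): print(n,[proj(g,(663.7,10.3,z)).round(1) for z in(124,160,274)])
a=cv2.resize(f["img"][130:250,250:350,::-1],None,fx=4,fy=4,interpolation=cv2.INTER_CUBIC)
b=w["img"][:,90:470,::-1]
b=cv2.copyMakeBorder(b,0,60,0,0,cv2.BORDER_CONSTANT)
cv2.imwrite("pics/e1.png",np.hstack([a,b]))
E
```

```text
[ 6.64250e+02  1.11670e+01  2.29168e+02  1.39400e+00  1.53000e-01
 -4.60000e-02 -4.90000e-02] [0.01 0.02 0.03 0.   0.54 0.66 0.56]
scene [array([295.4, 227.6]), array([296. , 215.4]), array([298. , 173.8])]
wrist [array([280.3, 210.3]), array([280.3, 229.4]), array([280.4, 367.8])]
```

View pics/e1.png

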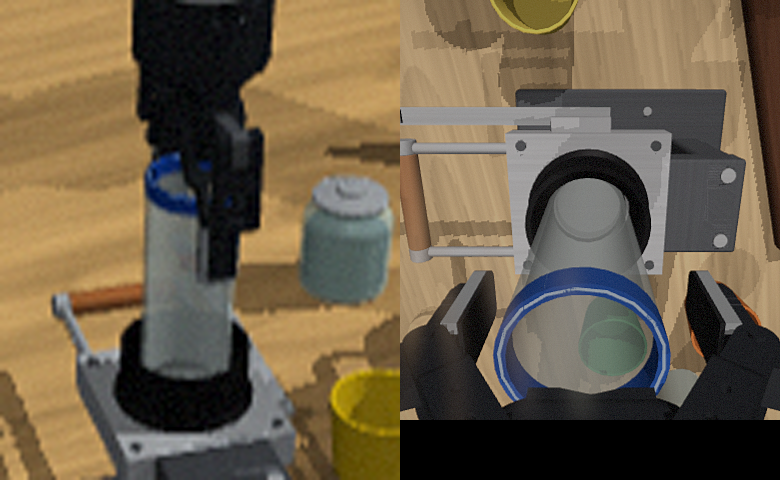

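The tube stands in the collar, upright and clear of the fingers. The rim matches the predicted home position and the pads are open on both sides. Next I retreat upward and go over the bar.

Emit:
{"api": "step_arm", "payload": {
  "motion": [
    {"turn": 0,"claw": 82,"delta_pos": [0,0,-20]},
    {"turn": 0,"claw": 82,"delta_pos": [0,0,-35]},
    {"turn": 0,"claw": 82,"delta_pos": [0,0,-35]},
    {"turn": 0,"claw": 82,"delta_pos": [0,0,0]},
    {"turn": 0,"claw": 70,"delta_pos": [0,-30,0]},
    {"turn": 0,"claw": 60,"delta_pos": [0,-35,0]},
    {"turn": 0,"claw": 50,"delta_pos": [0,-35,0]},
    {"turn": 0,"claw": 45,"delta_pos": [0,-30,0]}
  ]
}}

```text
clock: 11.05
eef_pos: [534.2, 34.3, 318.9]
tcp_rot: [-3.141, 0.0, 1.394]
contact_force: [0.2, 0.4, 0.7]
opening: 0.528
grasp_force: 0.0
```

Emit:
{"api": "step_arm", "payload": {
  "motion": [
    {"turn": 0,"claw": 45,"delta_pos": [0,0,0]},
    {"turn": 0,"claw": 45,"delta_pos": [0,0,30]},
    {"turn": 0,"claw": 45,"delta_pos": [0,0,40]},
    {"turn": 0,"claw": 45,"delta_pos": [0,0,40]},
    {"turn": 0,"claw": 45,"delta_pos": [0,0,20]},
    {"turn": 0,"claw": 45,"delta_pos": [0,0,0]},
    {"turn": 0,"claw": 45,"delta_pos": [0,0,0]}
  ]
}}

```text
clock: 11.63
eef_pos: [536.3, 34.0, 188.9]
tcp_rot: [-3.14, 0.0, 1.394]
contact_force: [0.5, -0.4, 0.6]
opening: 0.527
grasp_force: 0.0
```

```bash
python3 - <<'E'
from h import *
import cv2
m,s,f=pose(4);print(m,s)
from rig import *
w=grab_frame("wrist");pickle.dump(w,open("pics/w2.pkl","wb"))
cv2.imwrite("pics/w2.png",cv2.resize(w["img"][:,:,::-1],(800,600),interpolation=cv2.INTER_CUBIC))
E
```

```text
[5.37733e+02 3.41030e+01 1.90966e+02 1.39400e+00 1.33000e-01 6.82000e-01
 2.71000e-01] [0.23 0.01 0.43 0.   0.24 0.28 0.36]
```

View pics/w2.png

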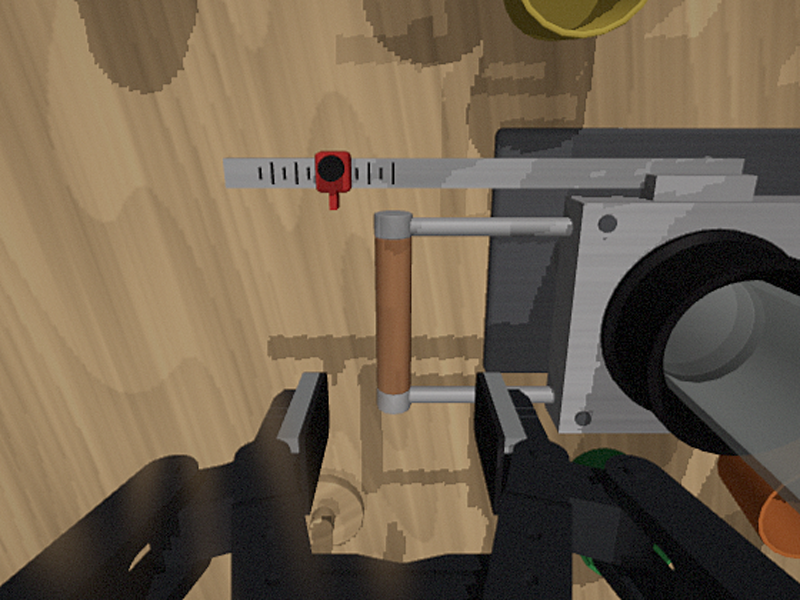

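The wrist view shows the wooden bar from (393,225) to (394,400), midway between the fingers. The pointer tip is at (334,208), outward of the bar and clear of the gripper.

```bash
python3 - <<'E'
from h import *
w=pickle.load(open("pics/w2.pkl","rb"))
c=lambda x:(x+.5)*.7-.5
g=lambda x,y,z=110:onz(w,c(x),c(y),z)[:2]
a,b,t=g(393,226),g(394.3,401),g(334,208)
T=np.array([537.7,34.1]);y=1.394
ex=np.array([np.cos(y),np.sin(y)]);ey=np.array([np.sin(y),-np.cos(y)])
print(a,b,t)
for p in(a,b,(a+b)/2,t): print(((p-T)@ex).round(1),((p-T)@ey).round(1))
d=(a-b);print(np.linalg.norm(d),np.arctan2(d[1],d[0]))
print("top-cam tip",(np.array([521.2,85.6])-T)@ey)
E
```

```text
[541.6844074   74.76847112] [527.09585134  -7.65140651] [518.73953658  86.63187126]
40.7 -3.2
-43.0 -3.1
-1.1 -3.2
48.4 -27.9
83.7010286451198 1.3956079549206564
top-cam tip -25.300453660770543
```

Emit:
{"api": "step_arm", "payload": {
  "motion": [
    {"turn": 0,"claw": 45,"delta_pos": [0,-3.2,20]},
    {"turn": 0,"claw": 45,"delta_pos": [0,0,30]},
    {"turn": 0,"claw": 45,"delta_pos": [0,0,27]},
    {"turn": 0,"claw": 45,"delta_pos": [0,0,15]},
    {"turn": 0,"claw": 45,"delta_pos": [0,0,0]},
    {"turn": 0,"claw": 36,"delta_pos": [0,0,0]},
    {"turn": 0,"claw": 28,"delta_pos": [0,0,0]},
    {"turn": 0,"claw": 20,"delta_pos": [0,0,0]}
  ],
  "force": 40
}}

```text
clock: 12.55
eef_pos: [534.4, 34.7, 99.0]
tcp_rot: [3.139, -0.001, 1.394]
contact_force: [-0.1, 0.6, -0.5]
opening: 0.237
grasp_force: 0.0
```

Emit:
{"api": "step_arm", "payload": {
  "motion": [
    {"turn": 0,"claw": 14,"delta_pos": [0,0,0]},
    {"turn": 0,"claw": 10,"delta_pos": [0,0,0]},
    {"turn": 0,"claw": 8,"delta_pos": [0,0,0]},
    {"turn": 0,"claw": 8,"delta_pos": [0,0,0]},
    {"turn": 0,"claw": 8,"delta_pos": [0,0,0]}
  ],
  "force": 40
}}

```text
clock: 12.97
eef_pos: [534.6, 34.7, 99.0]
tcp_rot: [3.138, -0.001, 1.394]
contact_force: [0.6, -0.2, 7.0]
opening: 0.172
grasp_force: 38.8
```

Emit:
{"api": "step_arm", "payload": {
  "motion": [
    {"turn": 0,"claw": 8,"delta_pos": [0,-4,0]},
    {"turn": 0,"claw": 8,"delta_pos": [0,-4,0]},
    {"turn": 0,"claw": 8,"delta_pos": [0,-4,0]},
    {"turn": 0,"claw": 8,"delta_pos": [0,-4,0]},
    {"turn": 0,"claw": 8,"delta_pos": [0,-4,0]},
    {"turn": 0,"claw": 8,"delta_pos": [0,-3,0]},
    {"turn": 0,"claw": 8,"delta_pos": [0,-1.5,0]},
    {"turn": 0,"claw": 8,"delta_pos": [0,0,0]}
  ]
}}

```text
clock: 13.63
eef_pos: [511.4, 38.9, 99.0]
tcp_rot: [3.136, -0.001, 1.394]
contact_force: [5.8, -2.6, 4.9]
opening: 0.17
grasp_force: 39.7
```

```bash
python3 - <<'E'
from h import *
import cv2
m,s,f=pose(4);print(m,s)
from rig import *
print(sense()["grasp_force"],sense()["opening"])
w=grab_frame("wrist");pickle.dump(w,open("pics/w3.pkl","wb"))
a=cv2.resize(w["img"][60:300,170:410,::-1],(480,480),interpolation=cv2.INTER_CUBIC)
b=cv2.resize(f["img"][130:250,250:330,::-1],None,fx=4,fy=4,interpolation=cv2.INTER_CUBIC)
cv2.imwrite("pics/w3.png",np.hstack([a,b]))
E
```

```text
[511.664  38.824  98.999   1.394   5.937  -2.723   6.176] [0.07 0.02 0.01 0.   0.31 0.49 0.26]
39.657620787620544 0.17089806651580564
```

View pics/w3.png

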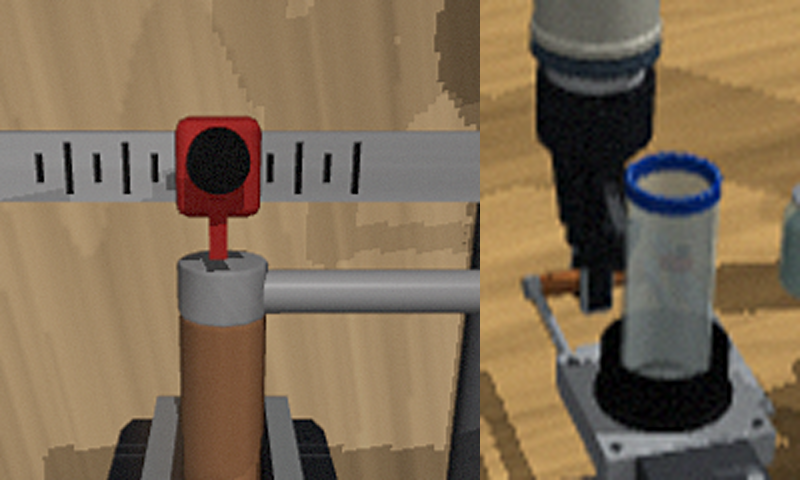

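The bar's centre line (x≈222) is within 1 mm of the pointer tip (x≈218), held at 40 N. The scene view shows the tube upright and home. I'll hold briefly, then hand in.

Emit:
{"api": "step_arm", "payload": {
  "motion": [
    {"turn": 0,"claw": 8,"delta_pos": [0,-0.6,0]},
    {"turn": 0,"claw": 8,"delta_pos": [0,0,0]},
    {"turn": 0,"claw": 8,"delta_pos": [0,0,0]},
    {"turn": 0,"claw": 8,"delta_pos": [0,0,0]},
    {"turn": 0,"claw": 8,"delta_pos": [0,0,0]},
    {"turn": 0,"claw": 8,"delta_pos": [0,0,0]},
    {"turn": 0,"claw": 8,"delta_pos": [0,0,0]},
    {"turn": 0,"claw": 8,"delta_pos": [0,0,0]}
  ]
}}

```text
clock: 14.55
eef_pos: [511.2, 38.9, 99.0]
tcp_rot: [3.135, -0.001, 1.394]
contact_force: [5.7, -3.0, 5.6]
opening: 0.174
grasp_force: 39.6
```

```bash
python3 -c "
from rig import *
print(sign_off())"
```

```text
the job is handed in; nothing more can be done
None
```

The tube is fully home in the collar and let go, the bar is held within about 1 mm of the red pointer by the gripper, and the job was handed in at about 14.6 s; no verdict came back.

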